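Lock the corner of a casting frame with its curved pin

ROBOT

A 7-joint arm with a two-finger parallel gripper is mounted at the origin on the work surface. World frame = base frame: x ahead of the robot, y to its left, z up, the work surface at z = 0. Lengths are in m, angles in rad, forces in N, time in s.
With the tool pointing down it reaches from about 0.4 to 0.9 m from the base axis. Payload 5.6 kg.
Tool frame: the origin (TCP) lies midway between the tips of the shut fingers; the grasp point (between the pads) lies 19 mm behind it; z points along the fingers, y is the line along which they close (so a half turn about z gives the same grasp; the last joint's range is limited). The gripper opens to 92 mm and grips with 3 to 60 N. Pads are 20 mm wide; open, the fingers measure 128 mm over their backs; the gripper's body (75 mm by 189 mm) begins 69 mm behind the grasp point.
Start: joints at [1.089, 0.468, -0.012, 1.603, 0.006, 1.071, -0.056], TCP at [0.276, -0.588, 0.176] pointing down, gripper open.
Joint ranges: [-2.53, 2.53], [-0.31, 2.02], [-1.57, 1.55], [0.28, 2.44], [-1.29, 4.43], [0.15, 1.84], [-2.92, 2.92]. Speed limits (rad/s): [2.57, 2.57, 3.14, 3.14, 3.14, 3.14, 3.14].

INTERFACE

Orientations are given as a 3x3 rotation matrix whose columns are the frame's x, y, z axes.
In Python, from station import env, effector, solver, viewer, workorder, search_frame, tip_of gives the robot as it stands. Calls block until the motion is done:
- env.reach(position, orientation): joint-space move of the TCP to a pose.
- env.movel(position, frame=None, rate=0.15): straight line of the TCP; frame=None keeps the orientation; rate is the mean speed in m/s.
- env.goto_joints(angles): joint-space move.
- effector.release() and effector.grasp(squeeze=None): open the fingers fully, or close them until they stop; squeeze is the grip in N (None keeps the last).
- env.pause(seconds).
- solver.inverse_kinematics(position, orientation): joint angles nearest the present ones, or None.
- env.sense(): the state.
- viewer.read_camera(name): name is "side" or "top"; returns (picture, depth): 400x640x3 uint8, red, green, blue; 400x640 float32, m along the optical axis (not along the pixel's ray), 0 where there is no reading.
- viewer.camera_info(name): a dict with "intrinsics" (3x3 intrinsics, pixels), "dist_coeffs" ([k1, k2, p1, p2, k3] as OpenCV has them; the pictures are not rectified), "eye" and "rotation" of the camera in the world. Camera axes: x right, y up, looking along -z (the intrinsics and any distortion apply to the point x, -y, -z); pixel columns grow to the right and rows downward; lengths in m; the calibration is good to about 2 mm. A picture is of the moment at which its call begins. camera_info takes no time and is no camera call.
A pose or a line that the arm cannot do raises env.PlanningError and nothing moves.
- workorder.finish_job(): hands the job in; it is judged then, once.
Trained networks look in the newest picture that a camera, given by its name, has taken for a name from the list of things; names that differ only in an ending like _2 or _b are one class to them, and where a whole thing is asked for, a point or a joint stands for the part that bears it (a point fixed in the world has none). Each returns a list of dicts, best first, with "score" (0 to 1); they miss things now and then, are a little off and sometimes report something else, mostly with a low value. They report only what shows in the picture. A call takes as long as a camera call. They do not tell look-alikes from the thing itself.
- search_frame(camera, name): "at" ([x, y, z] in m, in world coordinates, good to about 4 mm: the middle of the surface that is visible of it).
- tip_of(camera, name): "at" ([x, y, z] in m, in world coordinates, good to about 4 mm: a listed point, or the origin of a listed thing).
The state is a dict: "t": time; "joint_positions": joint angles; "joint_velocities": joint speeds; "tau": joint torques, N m; "ee_pos": TCP position; "tcp_rot": TCP orientation; "wrist_force": force on the tool from outside, world axes, zero at the start; "moment": the same for the moment, N m; "gripper_width": finger opening in m; "grasp_force": force on a finger pad.
Only numpy, scipy, OpenCV 4.12 (cv2) and the standard library are available. Lean on these libraries where they do the work, as an engineer would, in place of code of your own. Each camera call takes 0.05 s, during which the arm holds its last target. There are 200 camera calls.

TASK

Lock the corner of the casting frame that still stands open (the front left one) the way the front right one already is: fold the hasp down over its staple, then, from the side of the middle of the front board, run the curved pin along its curve through the staple until its shoulder meets the staple and the strap is drawn down tight, and let go. The hasp was screwed on by eye into soft pine, so feel your way and never force the pin; do not touch the soft clay, and leave the other things on the bench where they are.

Things in the scene. Friction and masses are not known exactly. Their poses are not given: they have to be found in the camera images.
- frame: pine casting frame, fixed; 320 mm along y, 270 mm along x; timbers 48 mm wide, tops 60 mm above the bench. Origin on the bench under the middle of the front board; x points from the front board over the clay, y along the front board to the left corner (to be locked), z up. At the right corner (y = -136 mm) the same hasp is already pinned, in mirror image
- corner (a point): point of the frame on the board top at the left corner, frame axes, where the staple should stand. The hasp with its staple was screwed on by eye: the real staple is up to 10 mm off along y and 7 mm along x, square to the frame; find it by feel or sight. Staple: upright bow of 6 mm wire in the x-z plane, hole along y; inside 16 mm wide, 15.4 mm high above the board top; outside 28 wide, 21.4 high
- hasp (a joint): angle of the hinged hasp (rad): 0 folded flat over the staple, 1.57 upright, more leaning back over the side board; stays where left. Hinge line along the frame's y, 62 mm behind the staple (+x), 5 mm above the board top. Strap 28 mm wide, 4 mm thick, solid from 6 to 45 mm from the hinge, then a slot 34 mm long, 12 mm wide for the staple, then a solid end from 79 to 92 mm
- strap (a joint): how far the sprung, rubber-lined strap is pressed down (m): 0 free (folded, its top is 8 mm above the board top), 0.004 hard down (4 mm above it). Pressing it starts at 2.1 N and takes 4.9 N at 4 mm. Only the thick root of the pin under the staple keeps it down, by about 3 mm
- pin: loose curved steel pin, 0.13 to 0.24 kg, flat on the bench. Origin in its shoulder face at the underside; axis 5.5 mm higher. From there it runs along +y, curving to -x on an arc of 36 mm radius, 1.31 rad long: 11.6 mm thick at the shoulder, 10 mm after 14 mm, 6 mm at the tip. Behind (-y): flange 30 mm wide, then handle. Home, its axes agree with the frame's, axis 9.9 mm above the board top
- pin_tip (a point): on the pin's axis at the end of the curve (its round tip reaches 3 mm on), 26.7 mm to -x and 34.8 mm to +y of the pin's origin. Axes as the pin's
- pin_grip (a point): middle of the pin's handle, 40 mm behind the shoulder, 5.5 mm above the underside. Handle 22 mm wide (x), 11 mm high, from 5 to 65 mm behind the shoulder. Axes as the pin's
- pin_centre (a point): centre of the pin's arc, 36 mm to -x of the shoulder. Axes as the pin's
- drift: straight steel pin with a cross bar, 75 mm long, of another mould: a bystander. Origin under the cross bar, shank along x
- oil: bottle of oil, 60 mm wide, 190 mm high, bystander. Origin at the middle of its underside
- cup: cup, 80 mm wide, 95 mm high, bystander. Origin at the middle of its underside
- loop_tool: clay loop tool 180 mm long, lying on the bench, bystander. Origin near its ferrule, handle to -x
- clay: soft clay relief inside the frame, not to be touched. Origin on the bench under its middle; 174 by 224 mm, 40 mm high, rosette in the middle to 51 mm
Mind the look-alikes: they are no part of the job. Leave any blue, green or turquoise look-alike of the pin alone.

How it is judged:
On the way:
1. the hasp is folded down over the staple (value of joint hasp below 0.06 rad), for 0.3 s.
At the end, for the whole second after the job is handed in: Hasp folded (under 0.06 rad), strap drawn down over 2.5 mm by the pin under the staple, the pin's shoulder within 22 mm of the corner mark and its heading within 0.2 rad of the frame's, handle towards the middle of the board, tip curving out over the front; pin released and at rest (value of joint hasp below 0.06 rad and value of joint strap above 0.0025 m and horizontal distance between pin and corner below 0.022 m and angle between the y axis of pin and the y axis of corner, either way round below 0.2 rad and z of pin in the frame of corner between 0.001 and 0.008 m and y of pin_tip in the frame of corner above 0.012 m and x of pin_tip in the frame of corner below -0.01 m and linear speed of pin below 0.01 m/s); the robot touches nothing.
It fails at once if the pin is forced against the staple or any part of the frame (more than 20 N) (contact force between pin and frame above 20 N).
It fails at once if the soft clay is touched (more than 0.5 N) (contact force between clay and anything else above 0.5 N).
It fails at once if a bystander is moved by more than 15 mm (distance of any of drift, oil, cup, loop_tool from where it was at the start of the episode above 0.015 m).
It also fails if it takes over 72 s, if anything falls off the work surface, if the arm or the gripper's body presses on something with over 40 N, if the wrist force passes 120 N, or if a joint passes its speed limit or range.

## Working session

There is one attempt and no reset: what is moved stays moved. The work goes in short steps, each a Python script; the robot and the scene stay as the last script left them, time stands still between calls to the robot, and variables do not carry over. Pictures are saved under pics/ and viewed, at most 10 in all, crops included, and the job is handed in when it is done.

```bash
mkdir -p pics; ls; python3 - <<'E'
from station import *
import cv2,numpy as np
for c in ("top","side"):
    p,d=viewer.read_camera(c); np.save(f"pics/{c}_d.npy",d); cv2.imwrite(f"pics/{c}0.png",p[:,:,::-1])
    i=viewer.camera_info(c); print(c,i)
    for n in ("frame","hasp","pin","drift","clay","oil","cup","loop_tool"):
        print(n,[(np.round(r["at"],3).tolist(),round(r["score"],2)) for r in search_frame(c,n)[:3]])
    for n in ("frame","corner","pin","pin_tip","pin_grip","pin_centre","clay"):
        print("tip",n,[(np.round(r["at"],3).tolist(),round(r["score"],2)) for r in tip_of(c,n)[:3]])
print(env.sense())
E
```

```text
pics
top {'intrinsics': array([[476.94484178,   0.        , 320.39960201],
       [  0.        , 476.94484178, 201.47537153],
       [  0.        ,   0.        ,   1.        ]]), 'dist_coeffs': array([-0.00699103,  0.        ,  0.        ,  0.        ,  0.        ]), 'eye': array([0.40642273, 0.02170777, 1.61781061]), 'rotation': array([[-1.43024921e-02,  9.94418949e-01, -1.04529391e-01],
       [-9.99897714e-01, -1.42216538e-02,  1.51868433e-03],
       [ 2.36276676e-05,  1.04540420e-01,  9.94520638e-01]])}
frame [([0.688, -0.126, 0.06], 0.73)]
hasp [([0.663, 0.02, 0.117], 0.63)]
pin [([0.39, 0.273, 0.013], 0.71), ([0.351, 0.499, 0.008], 0.7), ([0.494, 0.457, 0.01], 0.58)]
drift [([0.528, 0.192, 0.014], 0.57)]
clay [([0.696, -0.126, 0.041], 0.56)]
oil [([0.647, 0.349, 0.123], 0.82)]
cup [([0.75, 0.228, 0.036], 0.61)]
loop_tool [([0.409, -0.446, 0.014], 0.75)]
tip frame [([0.583, -0.106, 0.0], 0.96)]
tip corner [([0.605, 0.03, 0.057], 0.67)]
tip pin [([0.365, 0.512, -0.001], 0.74), ([0.477, 0.446, -0.002], 0.67), ([0.382, 0.297, 0.002], 0.6)]
tip pin_tip [([0.461, 0.406, 0.007], 0.73
[... 1923 characters left out ...]
5]), 'joint_velocities': array([ 0.00022123, -0.00153663, -0.00065989, -0.00119472,  0.00012094,
       -0.00186107, -0.00021691]), 'tau': array([ 9.67361666e-04, -5.20407271e+01, -1.20361013e-02, -2.44046992e+01,
       -5.65867871e-02,  1.14114024e-02,  3.34739434e-05]), 'ee_pos': array([ 0.27610975, -0.58846213,  0.1758012 ]), 'tcp_rot': array([[ 9.05300935e-01,  4.24770782e-01, -4.93559792e-06],
       [ 4.24770781e-01, -9.05300933e-01, -6.94349120e-05],
       [-3.39621233e-05,  6.07629930e-05, -9.99999998e-01]]), 'wrist_force': array([-0.12180581,  0.42271143,  0.65956538]), 'moment': array([0.00211823, 0.01813388, 0.05138336]), 'grasp_force': 0.0, 'gripper_width': 0.09214435823646717}
```

```bash
python3 - <<'E'
import cv2
a=cv2.imread("pics/top0.png"); b=cv2.imread("pics/side0.png")
cv2.imwrite("pics/t0.png",cv2.resize(a,(800,500)));cv2.imwrite("pics/s0.png",cv2.resize(b,(800,500)))
E
```

```text
(no output)
```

View pics/t0.png

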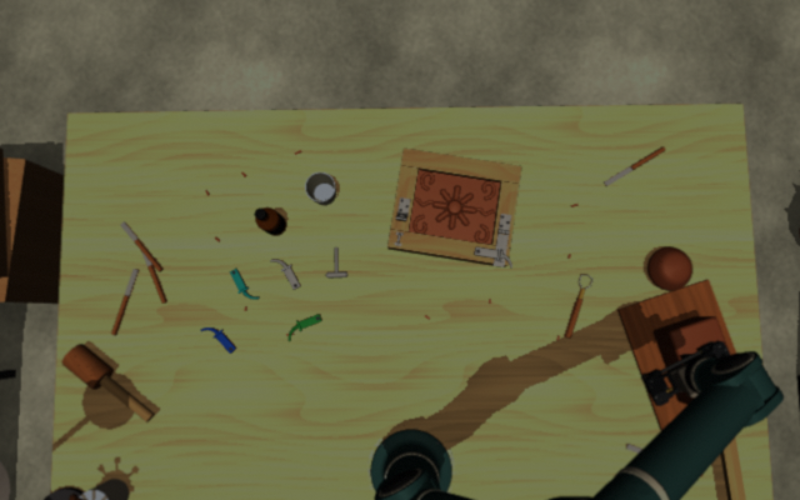

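View pics/s0.png

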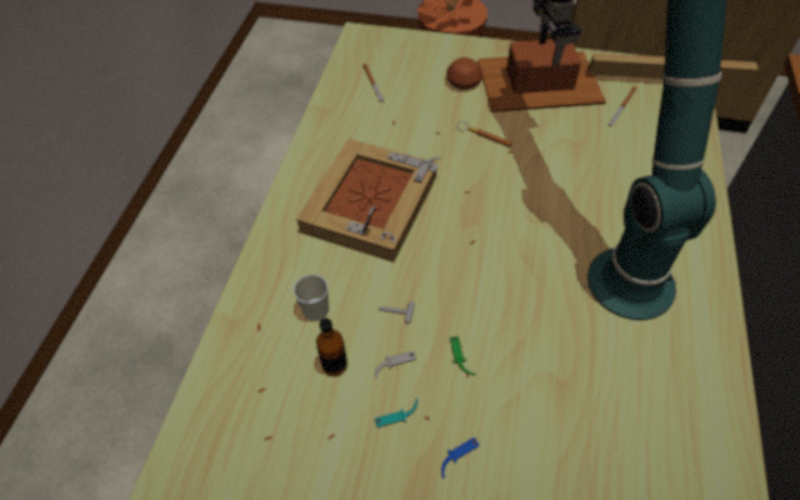

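```bash
cat > h.py <<'E'
from station import *
import numpy as np, cv2
from scipy.optimize import minimize
def cloud(c,read=True):
    p,d=viewer.read_camera(c); i=viewer.camera_info(c); K=i["intrinsics"]
    v,u=np.mgrid[0:400,0:640]; uv=np.stack([u,v],-1).reshape(-1,1,2).astype(float)
    n=cv2.undistortPoints(uv,K,i["dist_coeffs"]).reshape(-1,2); z=d.reshape(-1).astype(float)
    P=np.c_[n[:,0]*z,-n[:,1]*z,-z]@np.array(i["rotation"]).T+i["eye"]
    P[z<=0]=np.nan
    return p.reshape(-1,3),P
def fxy(P,o,yaw):
    c,s=np.cos(yaw),np.sin(yaw); d=P[:,:2]-o
    return np.c_[d@[c,s],d@[-s,c],P[:,2]]
E
python3 - <<'E'
from h import *
np.set_printoptions(suppress=True,precision=4,linewidth=150)
est=[]
for c in ("top","side"):
    col,P=cloud(c)
    b=(abs(P[:,0]-.4)<.1)&(abs(P[:,1])<.1); print(c,"bench z",np.nanmedian(P[b,2]),np.nanstd(P[b,2]))
    q=fxy(P,[.583,-.107],-.158)
    m=(q[:,0]>-.05)&(q[:,0]<.27)&(abs(q[:,1])<.19)&(abs(q[:,2]-.06)<.006)
    print("board z",np.median(P[m,2]))
    r=cv2.minAreaRect(P[m][:,:2].astype(np.float32)); print(r)
    # pin
    hsv=cv2.cvtColor(col.reshape(400,640,3),cv2.COLOR_RGB2HSV).reshape(-1,3)
    m=(np.hypot(P[:,0]-.53,P[:,1]-.33)<.09)&(hsv[:,1]<70)&(P[:,2]<.03)
    X=P[m]; print("pin n",len(X),"z",np.percentile(X[:,2],[10,50,90]))
    # template fit: signed membership in pin outline
    def mod(n=0):
        a=np.linspace(0,1.31,40); g=[]
        for w in np.linspace(-1,1,9):
            th=np.interp(36*a,[0,14,47],[5.8,5,3])
            g.append(np.c_[-36+(36+w*th)*np.cos(a),(36+w*th)*np.sin(a)])
            y=np.linspace(-65,-5,50); g.append(np.c_[w*11+0*y,y]); g.append(np.c_[w*15+0*y[:5],np.linspace(-5,0,5)])
        return np.vstack(g)/1000
    M=mod()
    from scipy.spatial import cKDTree
    Y=X[:,:2]
    def cost(t):
        cc,s=np.cos(t[2]),np.sin(t[2]); W=M@np.array([[cc,s],[-s,cc]])+t[:2]
        a=cKDTree(W).query(Y)[0]; bb=cKDTree(Y).query(W)[0]
        return np.minimum(a,.01).mean()+np.minimum(bb,.01).mean()
    best=min((minimize(cost,[.541+dx,.334+dy,y0],method="Nelder-Mead",options=dict(initial_simplex=np.array([[.541+dx,.334+dy,y0],[.549+dx,.334+dy,y0],[.541+dx,.342+dy,y0],[.541+dx,.334+dy,y0+.2]]))) for dx in(-.004,.004) for dy in (-.004,.004) for y0 in (-1.25,-.95,-.7)),key=lambda r:r.fun)
    print("pin origin,yaw",best.x,best.fun)
    q=fxy(P,[.583,-.107],-.158)
    m=(q[:,0]>-.03)&(q[:,0]<.13)&(abs(q[:,1]-.136)<.035)&(q[:,2]>.066)&(q[:,2]<.2)
    k=np.argsort(q[m][:,0]); print("corner pts frame mm"); print((q[m][k]*1000).round(0).astype(int).tolist())
E
```

```text
top bench z 0.0009153877015732892 0.0037727384574493114
board z 0.06076630477902456
((0.6894795894622803, -0.12553197145462036), (0.32141897082328796, 0.275200754404068), 79.65000915527344)
pin n 167 z [0.005  0.0109 0.0159]
pin origin,yaw [ 0.539   0.3327 -1.0621] 0.002246870262969051
corner pts frame mm
[[-23, 109, 68], [-23, 129, 67], [-16, 103, 67], [-12, 150, 67], [-10, 137, 66], [-10, 134, 69], [-10, 131, 72], [-8, 131, 78], [-7, 134, 73], [-6, 134, 85], [-5, 131, 82], [-5, 141, 70], [-4, 138, 66], [-2, 135, 82], [-1, 132, 79], [-1, 139, 66], [0, 109, 70], [2, 132, 82], [2, 136, 78], [4, 136, 83], [5, 146, 67], [5, 133, 78], [8, 133, 83], [9, 140, 67], [12, 134, 80], [12, 140, 68], [13, 131, 72], [13, 157, 67], [14, 124, 70], [15, 144, 66], [20, 158, 67], [22, 145, 67], [31, 153, 67], [31, 127, 66], [33, 117, 66], [36, 117, 67], [36, 137, 151], [37, 134, 149], [37, 131, 151], [38, 128, 149], [38, 122, 152], [38, 125, 149], [39, 118, 66], [39, 144, 146], [39, 141, 148], [40, 134, 153], [40, 138, 149], [41, 128, 151], [41, 131, 147], [42, 125, 147], [42, 122, 150], [42, 138, 155]
[... 3011 characters left out ...]
58, 143, 84], [59, 143, 79], [59, 118, 75], [60, 126, 73], [60, 146, 92], [60, 145, 96], [61, 145, 85], [61, 145, 80], [63, 143, 68], [63, 149, 79], [64, 141, 70], [64, 146, 85], [65, 147, 66], [67, 148, 77], [67, 140, 72], [67, 148, 72], [72, 146, 66], [73, 135, 68], [76, 145, 69], [78, 132, 68], [78, 148, 71], [81, 149, 66], [82, 145, 66], [84, 149, 71], [86, 121, 67], [89, 139, 67], [90, 128, 67], [90, 135, 67], [91, 142, 69], [93, 145, 67], [95, 116, 68], [95, 148, 69], [98, 149, 69], [98, 132, 69], [100, 143, 71], [101, 134, 71], [102, 148, 66], [104, 144, 66], [105, 125, 68], [105, 163, 68], [106, 146, 67], [107, 129, 67], [109, 125, 66], [110, 130, 67], [124, 144, 67], [128, 136, 66]]
```

```bash
cat >> h.py <<'E'
PSI=-0.170; S0=np.array([.6047,.0257])
def Rz(a): c,s=np.cos(a),np.sin(a); return np.array([[c,-s],[s,c]])
def W(x,y,z,S=S0): return np.r_[S+Rz(PSI)@[x,y],z]     # staple-based frame coords -> world
def T(a): c,s=np.cos(a),np.sin(a); return np.array([[c,s,0],[s,-c,0],[0,0,-1.]])  # tool down, x at yaw a
def st(tag=""):
    s=env.sense(); print(tag,"t%.2f"%s["t"],"p",s["ee_pos"].round(4),"F",s["wrist_force"].round(1),"M",s["moment"].round(2),"w%.4f g%.1f"%(s["gripper_width"],s["grasp_force"])); return s
E
python3 - <<'E'
from h import *
effector.grasp(5); R=T(PSI)
env.reach(W(.085,0,.22),R); st("above")
env.movel(W(.085,0,.128),rate=.3); st()
env.movel(W(.022,0,.126),rate=.25); st("A")
env.movel(W(.022,0,.155),rate=.3); env.movel(W(-.003,0,.155),rate=.3)
for th in (50,40,30,20,10,5,2):
    a=np.radians(th); env.movel(W(.059-.092*np.cos(a),0,.0675+.092*np.sin(a)),rate=.2); st(th)
env.movel(W(-.033,0,.0665),rate=.05); st("press"); env.movel(W(-.033,0,.12),rate=.4)
effector.release()
p,d=viewer.read_camera("side"); cv2.imwrite("pics/s1.png",cv2.resize(p[110:230,200:400,::-1],None,fx=4,fy=4,interpolation=cv2.INTER_CUBIC))
E
```

```text
above t5.62 p [0.6885 0.0099 0.2199] F [ 0.7 -0.1 -0. ] M [0.03 0.03 0.03] w0.0003 g0.0
 t6.08 p [0.6887 0.0107 0.1282] F [0.1 1.  0.6] M [ 0.06 -0.01 -0.02] w0.0005 g0.0
A t6.48 p [0.6284 0.0221 0.1296] F [ 1.  -0.9  0.6] M [ 0.03  0.03 -0.02] w0.0003 g0.0
50 t7.23 p [0.6043 0.0253 0.1367] F [-0.1  0.1  1.1] M [-0.03  0.03 -0.03] w0.0003 g0.0
40 t7.48 p [0.5929 0.0277 0.1264] F [0.3 0.6 0.2] M [-0.   -0.04  0.06] w0.0005 g0.0
30 t7.73 p [0.5841 0.0292 0.1135] F [-0.4 -0.6 -0.8] M [ 0.1   0.   -0.02] w0.0003 g0.0
20 t7.98 p [0.5774 0.0303 0.0989] F [-0.   0.9  0.6] M [ 0.05 -0.05 -0.04] w0.0005 g0.0
10 t8.23 p [0.5732 0.031  0.0833] F [-0.   0.7 -0.4] M [0.08 0.06 0.01] w0.0006 g0.0
5 t8.48 p [0.5725 0.0312 0.0755] F [-0.5  0.1 -1.5] M [0.04 0.   0.05] w0.0009 g0.0
2 t8.73 p [0.5721 0.0312 0.0705] F [ 0.1  0.3 -0.5] M [ 0.05 -0.02  0.04] w0.0008 g0.0
press t8.98 p [0.5719 0.0313 0.0662] F [-0.5 -0.9  0.1] M [ 0.04  0.05 -0.02] w0.0006 g0.0
```

View pics/s1.png

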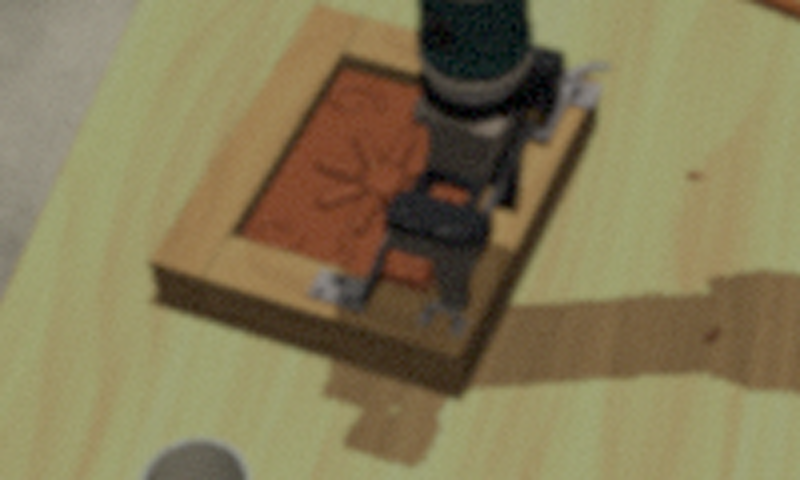

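```bash
python3 - <<'E'
from h import *
env.movel(W(-.1,.1,.2),rate=.4)
st()
for c in ("side","top"):
    col,P=cloud(c); q=fxy(P,S0,PSI)
    m=(q[:,0]>-.05)&(q[:,0]<.12)&(abs(q[:,1])<.025)&(q[:,2]>.072)&(q[:,2]<.17)
    k=np.argsort(q[m][:,0]); print((q[m][k]*1000).round(0).astype(int).tolist())
p,d=viewer.read_camera("side"); cv2.imwrite("pics/s2.png",cv2.resize(p[110:230,200:400,::-1],None,fx=4,fy=4,interpolation=cv2.INTER_CUBIC))
E
```

```text
t11.20 p [0.523  0.1421 0.2009] F [ 0.9 -0.1 -0.2] M [ 0.03  0.02 -0.01] w0.0918 g0.0
[[36, -10, 148], [36, -3, 151], [36, 3, 149], [37, 10, 147], [37, 1, 151], [38, -7, 142], [38, -8, 149], [38, -16, 145], [38, 6, 147], [39, -4, 154], [39, 12, 147], [40, -4, 148], [40, 3, 147], [40, -12, 149], [40, 10, 149], [40, 2, 150], [40, 10, 141], [41, -8, 153], [41, 7, 150], [42, 13, 152], [42, -17, 147], [42, -3, 148], [42, 13, 143], [43, -5, 151], [43, 11, 145], [44, 1, 148], [45, 8, 132], [46, 13, 142], [46, 13, 137], [47, 12, 130], [47, 11, 125], [49, 16, 124], [49, 15, 128], [50, 14, 118], [52, -10, 98], [52, 5, 101], [52, 2, 108], [53, 11, 103], [53, 4, 95], [53, -5, 94], [53, -14, 99], [54, -7, 96], [54, -8, 105], [54, 9, 90], [54, 0, 99], [54, 8, 94], [55, 13, 105], [55, 11, 111], [55, -10, 97], [56, 14, 90], [56, 4, 99], [56, 11, 106], [56, 13, 83], [56, 10, 96], [56, 11, 92], [58, -13, 78], [58, 14, 99], [59, -7, 74], [59, 13, 88], [60, 13, 78], [60, 10, 89], [62, 9, 78], [64, 10, 83], [65, 10, 77], [65, 11, 73]]
[[-12, -1, 78], [-11, -4, 76], [-10, -1, 86], [-8, -4, 80], [-7, 0, 88
[... 220 characters left out ...]
8], [39, 0, 155], [39, 7, 146], [39, 10, 140], [40, 4, 142], [40, -3, 147], [41, -6, 148], [41, 7, 154], [41, 10, 149], [41, -9, 146], [41, 4, 153], [42, -12, 148], [42, -15, 149], [43, -2, 149], [43, 1, 144], [44, -5, 148], [45, 11, 143], [46, -8, 139], [46, -11, 140], [46, 8, 140], [47, -14, 139], [48, 5, 131], [52, -7, 123], [52, 12, 123], [52, -10, 122], [53, -13, 120], [53, 9, 117], [53, -1, 105], [54, 3, 98], [54, -4, 104], [54, 6, 113], [56, 0, 111], [56, 3, 105], [57, -3, 107], [58, -6, 103], [59, -9, 98], [59, 10, 100], [60, -13, 98], [61, 7, 95], [62, 4, 92], [63, 1, 85], [64, -2, 82], [65, -5, 83], [65, -9, 83], [66, -12, 81], [67, 12, 74], [68, 8, 72], [90, -5, 73], [96, -4, 72]]
```

View pics/s2.png

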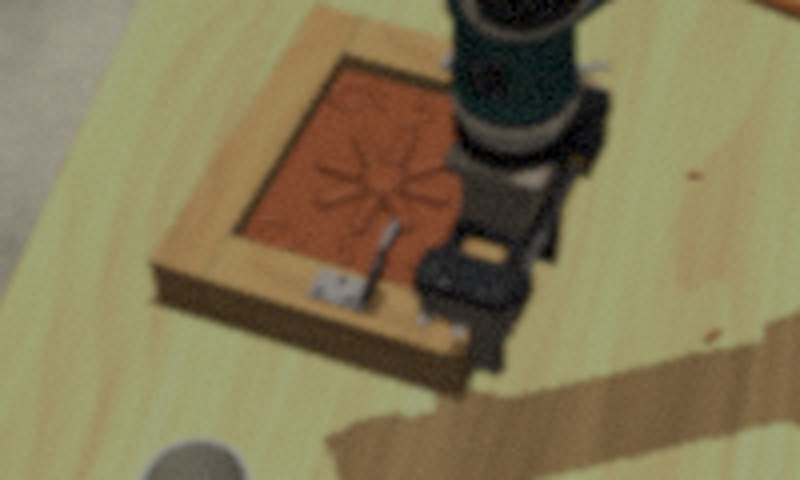

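```bash
python3 - <<'E'
from h import *
effector.grasp(5)
env.movel(W(.0,.1,.2),T(PSI),rate=.4); env.movel(W(.09,.06,.2),rate=.4); env.movel(W(.09,0,.125),rate=.3); st()
def hasp():
    col,P=cloud("side"); q=fxy(P,S0,PSI)
    m=(q[:,0]>-.05)&(q[:,0]<.07)&(abs(q[:,1])<.02)&(q[:,2]>.085)&(q[:,2]<.17)
    return (q[m]*1000).round(0).astype(int)
for x in (.07,.06,.05,.04,.03):
    env.movel(W(x,0,.125),rate=.15); st(x)
p,d=viewer.read_camera("side"); cv2.imwrite("pics/s3.png",cv2.resize(p[100:230,220:380,::-1],None,fx=4,fy=4,interpolation=cv2.INTER_CUBIC))
E
```

```text
t13.96 p [0.6925 0.0121 0.1254] F [-1.   0.6  0.8] M [0.09 0.02 0.01] w0.0007 g0.0
0.07 t14.24 p [0.6747 0.0165 0.1273] F [0.4 0.2 0.2] M [ 0.    0.04 -0.03] w0.0009 g0.0
0.06 t14.49 p [0.6646 0.0163 0.1258] F [-0.3  0.1 -0.2] M [ 0.01 -0.04 -0.06] w0.0003 g0.0
0.05 t14.74 p [0.6544 0.0174 0.1252] F [0.4 0.  0.5] M [0.03 0.01 0.01] w0.0004 g0.0
0.04 t14.99 p [0.6444 0.019  0.1251] F [-0.3  0.2 -0.3] M [ 0.04 -0.02 -0.02] w0.0005 g0.0
0.03 t15.24 p [0.6345 0.0207 0.1251] F [ 0.8  0.7 -0.5] M [ 0.05 -0.02  0.01] w0.0004 g0.0
```

View pics/s3.png

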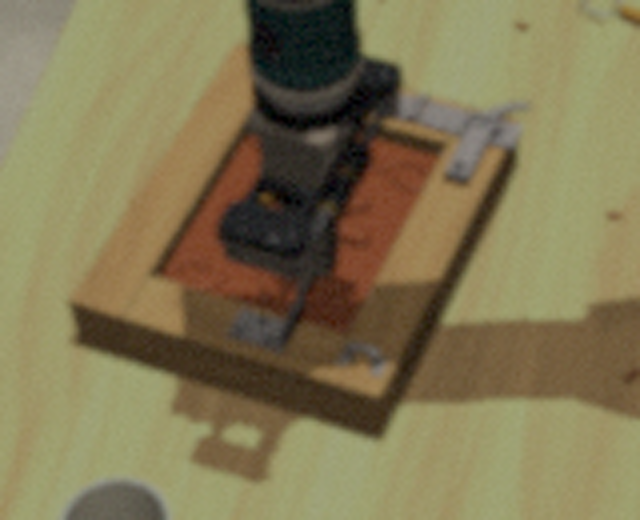

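```bash
python3 - <<'E'
from h import *
s=env.sense()
out=[]
for c in ("side","top"):
    p,d=viewer.read_camera(c); i=viewer.camera_info(c); R=np.array(i["rotation"])
    def px(w):
        q=(np.array(w)-i["eye"])@R; 
        return cv2.projectPoints(np.array([[q[0],-q[1],-q[2]]]),np.zeros(3),np.zeros(3),i["intrinsics"],i["dist_coeffs"])[0].ravel()
    t=px(s["ee_pos"]); t2=px(s["ee_pos"]+[0,0,.088]); h=px(W(.039,0,.152)); hh=px(W(.062,0,.065))
    print(c,t,t2,h,hh)
    x0,y0=int(t[0])-50,int(t[1])-60
    im=cv2.resize(p[y0:y0+100,x0:x0+100,::-1],None,fx=4,fy=4,interpolation=cv2.INTER_NEAREST).copy()
    for a,colr in((t,(0,0,255)),(t2,(255,0,255)),(h,(0,255,0)),(hh,(255,255,0))): cv2.circle(im,(int((a[0]-x0+.5)*4),int((a[1]-y0+.5)*4)),5,colr,1)
    im=cv2.convertScaleAbs(im,alpha=1.6,beta=20)
    out.append(im)
cv2.imwrite("pics/b.png",np.hstack(out))
E
```

```text
side [300.59882639 174.76116383] [299.0775039  155.27373881] [297.55421078 168.2410919 ] [292.34108408 184.27804026]
top [319.72410794 178.99470064] [319.68320313 174.52212715] [320.13752967 175.03305874] [321.2342012 172.4310878]
```

View pics/b.png

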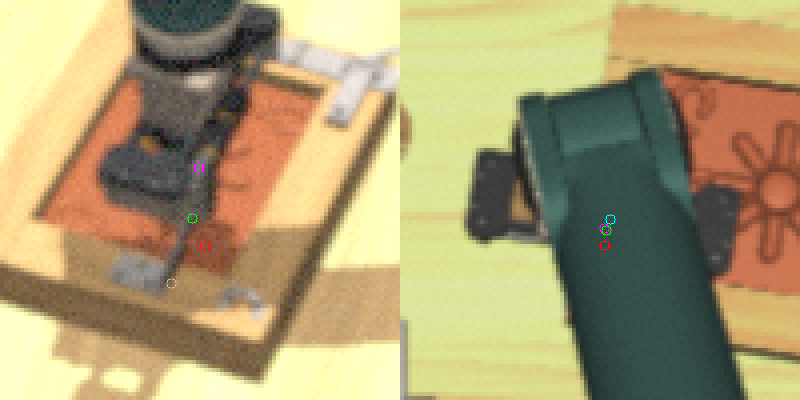

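```bash
python3 - <<'E'
from h import *
s=env.sense(); p=s["ee_pos"]
for c in ("side",):
    col,P=cloud(c); q=fxy(P,S0,PSI)
    m=(q[:,0]>-.03)&(q[:,0]<.10)&(abs(q[:,1])<.06)&(q[:,2]>.09)&(q[:,2]<.235)
    k=np.argsort(q[m][:,2]); print(np.c_[(q[m][k]*1000).round(0).astype(int),col[m][k].max(1)].tolist())
print(p,s["tcp_rot"].round(2))
E
```

```text
[[61, 9, 93, 54], [59, 13, 93, 46], [52, 12, 95, 61], [52, 5, 96, 49], [52, -3, 96, 45], [56, 11, 97, 41], [52, -11, 98, 58], [52, 12, 100, 41], [53, -5, 100, 44], [53, -13, 100, 60], [53, -6, 102, 47], [51, 6, 103, 37], [55, 12, 103, 52], [54, -1, 103, 40], [53, 8, 104, 42], [52, 12, 105, 42], [52, 4, 105, 35], [55, 12, 108, 50], [53, -6, 108, 51], [55, 12, 113, 60], [51, 13, 115, 41], [51, 12, 120, 54], [51, 11, 122, 64], [47, 13, 127, 50], [45, 8, 131, 52], [46, 14, 133, 60], [40, -11, 135, 57], [46, 13, 136, 69], [46, 12, 141, 74], [44, 8, 141, 58], [43, 12, 142, 51], [39, 14, 145, 60], [38, 7, 148, 51], [37, 3, 148, 52], [39, 4, 148, 44], [40, 9, 149, 53], [35, 13, 150, 47], [37, 2, 152, 44], [41, 14, 154, 64], [20, 8, 166, 64], [21, -8, 166, 97], [20, 1, 167, 87], [32, 11, 168, 45], [21, -1, 168, 68], [20, 8, 169, 63], [28, 11, 170, 50], [21, 14, 172, 63], [25, 12, 172, 53], [21, -2, 172, 69], [20, -6, 172, 98], [32, 11, 173, 41], [20, 7, 173, 51], [21, -9, 174, 92], [28, 11, 175, 44], [21, 13, 175, 51], [20, -9, 179, 91], [30, 13, 180, 41], [20, 1, 180, 56], [21, 13, 180, 48],
[... 491 characters left out ...]
[22, 14, 198, 44], [20, -3, 198, 40], [21, 10, 198, 30], [20, 6, 199, 33], [27, 17, 199, 46], [20, -10, 199, 81], [19, 14, 199, 35], [28, 15, 201, 49], [20, 4, 201, 30], [25, 15, 202, 41], [20, -11, 202, 78], [26, 13, 204, 52], [21, 3, 204, 24], [19, -1, 204, 51], [21, 9, 206, 32], [20, -3, 207, 46], [21, 16, 209, 44], [19, 20, 209, 47], [18, 16, 210, 40], [19, 5, 211, 29], [24, 16, 212, 51], [19, -2, 213, 43], [20, 12, 214, 37], [20, -4, 214, 41], [21, 15, 216, 50], [20, 19, 217, 39], [20, 11, 217, 41], [20, 3, 218, 28], [18, 7, 218, 33], [19, 11, 222, 42], [20, 17, 224, 42], [19, 5, 225, 38]]
[0.6348474  0.02048986 0.1250511 ] [[ 0.99 -0.17  0.  ]
 [-0.17 -0.99  0.  ]
 [ 0.   -0.   -1.  ]]
```

```bash
cat >> h.py <<'E'
L=.039  # real shut finger tips stand this much above the reported TCP
def F(n=1): return np.mean([env.sense()["wrist_force"] for _ in range(n)],0)
E
python3 - <<'E'
from h import *
mv=lambda x,y,z,r=.3: env.movel(W(x,y,z-L),rate=r)
mv(.03,0,.17); mv(.085,0,.17); mv(.085,0,.128); mv(.022,0,.126,.25); st("A")
mv(.022,0,.155); mv(-.003,0,.155)
for th in (50,40,30,20,10,4):
    a=np.radians(th); mv(.059-.092*np.cos(a),0,.0675+.092*np.sin(a),.25)
st("th4")
for z in (.072,.070,.068,.0665,.065,.064,.063):
    mv(-.033,0,z,.05); s=st("z%.4f"%z)
    if s["wrist_force"][2]>4: break
mv(-.033,0,.10); 
mv(-.005,-.07,.075,.4)
for z in np.arange(.066,.050,-.001):
    mv(-.005,-.07,z,.05); f=F()
    if f[2]>4: break
st("board touch cmd tip z %.4f"%z)
mv(-.005,-.07,.10); effector.release(); mv(-.12,-.02,.16,.4)
for c in ("side",):
    col,P=cloud(c); q=fxy(P,S0,PSI)
    m=(q[:,0]>-.05)&(q[:,0]<.12)&(abs(q[:,1])<.025)&(q[:,2]>.072)&(q[:,2]<.17)
    k=np.argsort(q[m][:,0]); print((q[m][k]*1000).round(0).astype(int).tolist())
# open finger tips in tool frame
    p=env.sense()["ee_pos"]; q=fxy(P,p[:2],PSI); q[:,2]-=p[2]
    m=(abs(q[:,0])<.015)&(abs(q[:,1])<.07)&(q[:,2]>-.02)&(q[:,2]<.09)
    k=np.argsort(q[m][:,2]); print((q[m][k]*1000).round(0).astype(int).tolist()[:40])
E
```

```text
A t16.72 p [0.6272 0.0223 0.0895] F [-0.2  0.5 -0.2] M [0.06 0.03 0.02] w0.0006 g0.0
th4 t18.72 p [0.5724 0.0312 0.035 ] F [ 0.3 -0.1 -0.3] M [ 0.04 -0.02  0.02] w0.0003 g0.0
z0.0720 t18.97 p [0.5724 0.0313 0.0332] F [0.2 0.8 0.1] M [ 0.04 -0.05 -0.03] w0.0005 g0.0
z0.0700 t19.22 p [0.5721 0.0313 0.0309] F [ 0.3 -0.   0.3] M [0.05 0.02 0.01] w0.0007 g0.0
z0.0680 t19.47 p [0.5725 0.0313 0.0291] F [0.7 0.5 1. ] M [ 0.07 -0.09 -0.02] w0.0004 g0.7
z0.0665 t19.72 p [0.5725 0.0313 0.0277] F [-0.6 -0.5  2.2] M [-0.   -0.08  0.03] w0.0005 g1.2
z0.0650 t19.97 p [0.5724 0.0313 0.0261] F [ 0.7 -0.5  3.5] M [ 0.05 -0.07 -0.01] w0.0005 g1.6
z0.0640 t20.22 p [0.5725 0.0313 0.0251] F [0.6 0.2 3.3] M [ 0.04 -0.2   0.01] w0.0000 g1.9
z0.0630 t20.47 p [0.5724 0.0313 0.0241] F [ 1.3 -0.4  4.2] M [ 0.   -0.2   0.01] w0.0004 g2.2
board touch cmd tip z 0.0600 t22.93 p [ 0.5881 -0.0424  0.0217] F [-1.4  0.2  4.8] M [-0.01  0.39 -0.03] w0.0010 g2.5
[[-28, -8, 72], [-27, 5, 73], [-24, 15, 73], [-24, -10, 73], [-22, 17, 74], [-22, 0, 74], [-18, -8, 73], [-17, 13, 73], [-15, -7, 73], [-13, 4, 75], [-13, 2, 83]
[... 462 characters left out ...]
, -2, 73], [53, 6, 72], [54, 12, 74], [54, 3, 73], [56, 0, 74], [57, -4, 74], [61, 5, 73], [61, -11, 74], [61, 11, 75]]
[[-11, -49, 40], [-11, 48, 40], [-6, -47, 40], [7, 56, 41], [-9, -47, 41], [-10, 54, 42], [-2, 57, 42], [-8, -48, 45], [-10, 46, 46], [-9, 58, 46], [-12, 50, 47], [-7, 60, 48], [-12, -46, 48], [-11, 56, 49], [2, 61, 50], [-11, -48, 50], [-6, -46, 50], [3, 58, 50], [-3, 60, 50], [6, 60, 51], [0, 59, 52], [-6, 60, 52], [-1, 63, 53], [-9, -44, 54], [6, 59, 54], [-10, 61, 55], [-3, 60, 55], [-11, 57, 56], [-12, -46, 57], [-9, -45, 57], [3, 60, 57], [-11, -58, 57], [-7, 61, 58], [-9, 60, 58], [-12, 52, 59], [-11, -47, 60], [-11, 58, 61], [-1, 63, 62], [5, 61, 62], [-9, -44, 63]]
```

```bash
sed -i 's/^L=.*/L=.0383/' h.py; python3 - <<'E'
from h import *
zt=.0745
print("J",env.sense()["joint_positions"].round(2))
# y grip first
env.movel(W(0,.001,.11-L),T(PSI),rate=.4); env.movel(W(0,.001,zt-L),rate=.2); a=st("y open")
effector.grasp(3); b=st("y grip"); p=b["ee_pos"]-np.r_[S0,0]; print("ee in S0", (Rz(PSI).T@p[:2]).round(4), "F frame",(Rz(PSI).T@F(5)[:2]).round(2))
effector.release(); env.movel(W(0,.001,.11-L),rate=.3)
env.reach(W(0,.001,.11-L),T(PSI+np.pi/2)); env.movel(W(0,.001,zt-L),rate=.2); st("x open")
effector.grasp(3); b=st("x grip"); p=b["ee_pos"]-np.r_[S0,0]; print("ee in S0", (Rz(PSI).T@p[:2]).round(4), "F frame",(Rz(PSI).T@F(5)[:2]).round(2))
print("J",b["joint_positions"].round(2))
effector.release(); env.movel(W(0,.001,.12-L),rate=.3); st()
E
```

```text
J [ 0.15  0.28 -0.31  2.03  0.12  0.84 -1.97]
y open t25.93 p [0.6035 0.0263 0.036 ] F [-0.4  0.9  0.1] M [0.06 0.02 0.06] w0.0919 g0.0
y grip t27.23 p [0.6044 0.0243 0.0361] F [-2.  -5.2  2. ] M [-1.22  0.34  0.03] w0.0059 g3.0
ee in S0 [-0.     -0.0014] F frame [-1.14 -5.46]
x open t30.37 p [0.6038 0.0268 0.0353] F [-0.4  0.   0.5] M [-0.05 -0.05 -0.03] w0.0919 g0.0
x grip t31.38 p [0.6064 0.0264 0.0365] F [ 4.9 -0.6 -3.2] M [-0.2  -1.25  0.03] w0.0268 g2.8
ee in S0 [0.0016 0.001 ] F frame [4.91 0.2 ]
J [ 0.35  0.66 -0.6   1.78  0.48  0.85 -0.66]
 t32.73 p [0.6064 0.0269 0.0836] F [-0.9 -0.4 -0.6] M [-0.03 -0.01 -0.08] w0.0918 g0.0
```

```bash
cat >> h.py <<'E'
S=S0+Rz(PSI)@[.0018,-.0016]
GZ=.0025            # tip above pin underside in the grasp
def pinpose(al,h,off=(0,0)):   # al: remaining angle, h: axis above board; -> TCP pos, rot
    o=np.array([-.036,-.003])+off+.036*np.array([np.cos(al),-np.sin(al)])
    o=S+Rz(PSI)@o; yaw=PSI-al
    g=o-.040*np.array([-np.sin(yaw),np.cos(yaw)])
    return np.r_[g,.060+h-.0055+GZ-L],T(yaw+np.pi/2)
E
python3 - <<'E'
from h import *
q=[solver.inverse_kinematics(*pinpose(a,.0115)) for a in (1.84,1.4,.9,.4,0)]
print([None if k is None else np.round(k,2).tolist() for k in q])
o=np.array([.5395,.332]); yaw=-1.075; g=o-.040*np.array([-np.sin(yaw),np.cos(yaw)]); print(g)
env.reach(np.r_[g,.09-L],T(yaw+np.pi/2)); env.movel(np.r_[g,.012-L],rate=.3); st("dn")
env.movel(np.r_[g,GZ-L],rate=.05); st("low")
effector.grasp(40); s=st("grip"); 
env.movel(np.r_[s["ee_pos"][:2],.11-L],rate=.3); s=st("up")
for n in ("pin","pin_tip","pin_grip"):
    for c in ("side",):
        if n=="pin": viewer.read_camera(c)
        print(n,[(np.round(r["at"],3).tolist(),round(r["score"],2)) for r in tip_of(c,n)[:4]])
E
```

```text
[[0.09, 0.47, -0.21, 2.02, 0.16, 0.67, -2.23], [0.2, 0.5, -0.31, 1.99, 0.23, 0.69, -1.82], [0.31, 0.55, -0.42, 1.93, 0.32, 0.73, -1.36], [0.38, 0.61, -0.52, 1.86, 0.41, 0.79, -0.92], [0.42, 0.66, -0.6, 1.8, 0.48, 0.83, -0.59]]
[0.50431639 0.31297071]
dn t34.35 p [ 0.5044  0.3118 -0.0267] F [ 0.5  0.2 -0. ] M [0.06 0.05 0.02] w0.0916 g0.0
low t34.69 p [ 0.5049  0.3132 -0.035 ] F [0.3 0.  1.4] M [-0.03  0.04 -0.03] w0.0920 g0.0
grip t35.76 p [ 0.5043  0.3128 -0.0358] F [-1.  -0.1  0.1] M [-0.09  0.03  0.01] w0.0217 g39.9
up t36.27 p [0.5043 0.3125 0.0721] F [-1.  -0.1 -2.2] M [-0.06  0.11 -0.01] w0.0211 g39.9
pin [([0.367, 0.516, 0.001], 0.64), ([0.538, 0.336, 0.112], 0.59), ([0.476, 0.441, -0.001], 0.55), ([0.383, 0.298, 0.003], 0.48)]
pin_tip [([0.373, 0.558, 0.008], 0.88), ([0.458, 0.404, 0.0], 0.83), ([0.341, 0.317, 0.006], 0.69), ([0.557, 0.374, 0.115], 0.44)]
pin_grip [([0.335, 0.485, 0.007], 0.61), ([0.518, 0.462, 0.007], 0.55), ([0.394, 0.263, 0.005], 0.54), ([0.505, 0.315, 0.116], 0.44)]
```

```bash
cat > ins.py <<'E'
from h import *
def run(al,h_end,off,base,step=.06,amin=-.12):
    off=np.array(off,float)
    while al>amin:
        al-=step
        # radius at staple's pin-side face, arc length from the shoulder at the staple
        s=max(al*36+3,0); r=np.interp(s,[0,14,47],[5.8,5,3])/1000
        h=max(min(.0115,.0154-r-.0004),h_end)
        p,R=pinpose(al,h,off)
        env.movel(p,R,rate=.08)
        f=np.mean([env.sense()["wrist_force"] for _ in range(4)],0)-base
        fl=Rz(PSI).T@f[:2]; e=env.sense()["ee_pos"]-p
        print("al%.2f h%.1f f %.1f %.1f %.1f e %.1f %.1f %.1f off %s"%(al,h*1e3,*fl,f[2],*(np.r_[Rz(PSI).T@e[:2],e[2]]*1e3),(off*1e3).round(1)))
        if abs(fl[0])>1.5: off[0]+=np.clip(fl[0]*.00015,-.0006,.0006)
        if np.hypot(*fl)>7 or abs(f[2])>10 or (al<.25 and fl[1]<-5): print("stop"); break
    return al,off
E
python3 - <<'E'
from ins import *
p,R=pinpose(1.84,.0115); env.reach(p+[0,0,.035],R); st("above")
env.movel(p,rate=.2); env.pause(.1)
base=np.mean([env.sense()["wrist_force"] for _ in range(4)],0); s=st("start"); print(base,s["ee_pos"]-p)
np.save("base.npy",base)
al,off=run(1.84,.0097,(0,0),base,amin=.95)
np.save("state.npy",np.r_[al,off])
p,d=viewer.read_camera("side"); cv2.imwrite("pics/s4.png",cv2.resize(p[110:230,220:380,::-1],None,fx=5,fy=5,interpolation=cv2.INTER_CUBIC))
st()
E
```

```text
above t37.62 p [0.5191 0.0136 0.0653] F [ 0.6 -0.1 -1.6] M [ 0.13 -0.01  0.02] w0.0214 g39.9
start t38.05 p [0.5194 0.0125 0.0309] F [ 1.3  0.4 -3. ] M [0.09 0.07 0.  ] w0.0211 g39.9
[ 1.26466162  0.38540724 -3.03755761] [0.00073382 0.00110289 0.0007247 ]
al1.78 h11.5 f -1.8 -0.3 1.3 e 0.8 0.2 0.9 off [0. 0.]
al1.72 h11.5 f -1.6 0.4 1.2 e 0.2 -0.0 0.4 off [-0.3  0. ]
al1.66 h11.5 f -0.8 -0.2 0.2 e -0.0 0.0 0.1 off [-0.5  0. ]
al1.60 h11.5 f -1.2 -0.7 0.8 e -0.0 0.0 0.0 off [-0.5  0. ]
al1.54 h11.5 f -0.7 -0.7 1.6 e -0.0 0.1 -0.0 off [-0.5  0. ]
al1.48 h11.5 f -1.0 -0.9 0.9 e -0.1 0.1 -0.0 off [-0.5  0. ]
al1.42 h11.5 f -1.3 -1.3 1.3 e -0.1 0.0 -0.0 off [-0.5  0. ]
al1.36 h11.5 f -1.9 -0.4 0.5 e -0.1 0.0 -0.0 off [-0.5  0. ]
al1.30 h11.5 f -1.7 -0.6 1.2 e -0.1 0.1 -0.0 off [-0.8  0. ]
al1.24 h11.5 f -0.7 -1.1 1.1 e -0.0 0.1 0.0 off [-1.1  0. ]
al1.18 h11.5 f -0.3 -1.0 2.2 e 0.0 0.1 0.0 off [-1.1  0. ]
al1.12 h11.5 f -0.8 -0.2 1.1 e 0.0 0.1 0.0 off [-1.1  0. ]
al1.06 h11.5 f -1.1 -0.2 2.3 e 0.0 0.2 0.0 off [-1.1  0. ]
al1.00 h11.5 f -0.3 0.2 1.4 e -0.0 0.2 0.0 off [-1.1  0. ]
al0.94 h11.4 f -1.7 -0.3 1.4 e -0.1 0.2 0.0 off [-1.1  0. ]
 t41.85 p [ 0.5493 -0.0227  0.0301] F [-0.6  1.  -1.2] M [ 0.05 -0.07 -0.03] w0.0214 g39.9
```

View pics/s4.png

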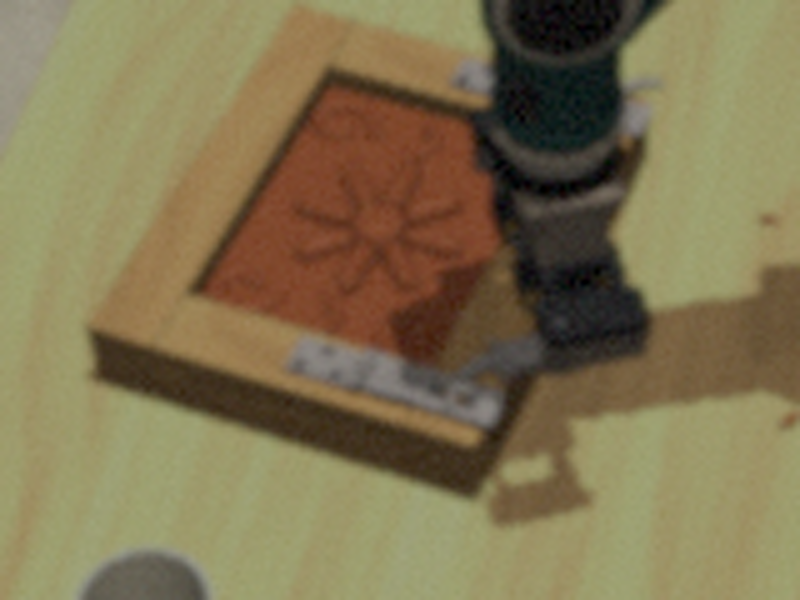

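```bash
python3 - <<'E'
from ins import *
base=np.load("base.npy"); base[:2]+=Rz(PSI)@[-1.0,-.5]; base[2]+=1.0; np.save("base.npy",base)
al=np.load("state.npy")[0]
al,off=run(al,.0097,(-.0003,0),base); np.save("state.npy",np.r_[al,off]); st()
p,d=viewer.read_camera("side"); cv2.imwrite("pics/s5.png",cv2.resize(p[110:230,220:380,::-1],None,fx=5,fy=5,interpolation=cv2.INTER_CUBIC))
E
```

```text
al0.88 h11.3 f 0.0 -0.6 1.2 e 0.0 0.2 0.0 off [-0.3  0. ]
al0.82 h11.1 f 0.2 0.5 1.4 e -0.1 0.2 0.0 off [-0.3  0. ]
al0.76 h11.0 f -0.9 -0.7 2.2 e -0.2 0.1 -0.0 off [-0.3  0. ]
al0.70 h10.9 f -0.8 -0.4 1.6 e -0.1 0.2 -0.0 off [-0.3  0. ]
al0.64 h10.7 f 0.1 0.2 2.2 e -0.1 0.2 -0.0 off [-0.3  0. ]
al0.58 h10.6 f -0.5 -1.1 2.8 e -0.1 0.2 -0.0 off [-0.3  0. ]
al0.52 h10.5 f 0.2 -0.5 1.3 e -0.1 0.1 -0.0 off [-0.3  0. ]
al0.46 h10.3 f -0.9 -0.2 2.1 e -0.1 0.2 0.0 off [-0.3  0. ]
al0.40 h10.2 f -1.1 -1.0 2.2 e -0.1 0.1 0.0 off [-0.3  0. ]
al0.34 h10.1 f -0.1 -0.5 2.3 e -0.2 -0.0 -0.0 off [-0.3  0. ]
al0.28 h9.9 f -1.4 -1.2 2.7 e -0.1 -0.0 -0.0 off [-0.3  0. ]
al0.22 h9.8 f -0.4 -0.9 3.3 e -0.1 -0.0 -0.0 off [-0.3  0. ]
al0.16 h9.7 f 0.3 -2.3 3.3 e -0.1 -0.0 -0.0 off [-0.3  0. ]
al0.10 h9.7 f -0.7 -1.3 2.3 e -0.1 -0.0 -0.1 off [-0.3  0. ]
al0.04 h9.7 f 0.1 -1.3 2.0 e -0.1 -0.0 -0.1 off [-0.3  0. ]
al-0.02 h9.7 f -0.8 -4.6 3.4 e -0.3 -1.1 -0.2 off [-0.3  0. ]
al-0.08 h9.7 f -2.0 -10.0 4.0 e -0.3 -3.9 -0.3 off [-0.3  0. ]
stop
 t46.10 p [ 0.6013 -0.0198  0.0281] F [-3.5 -9.5  1.9] M [-2.07  0.63 -0.  ] w0.0217 g39.9
```

```bash
python3 - <<'E'
from ins import *
p,R=pinpose(0,.0099,(0,.0008)); env.movel(p,R,rate=.05); env.pause(.2); st("home")
effector.grasp(5); st("soft"); effector.release(); st("open")
e=env.sense()["ee_pos"]; env.movel(e+[0,0,.06],rate=.2); env.movel(e+np.r_[Rz(PSI)@[-.12,-.15],.14],rate=.4); s=st("away")
for c in ("side","top"):
    viewer.read_camera(c)
    for n in ("pin","pin_tip"):
        for r in tip_of(c,n)[:5]:
            q=fxy(np.array([r["at"]]),S,PSI)[0]*1000
            if abs(q[:2]).max()<90: print(c,n,q.round(1),round(r["score"],2))
p,d=viewer.read_camera("side"); cv2.imwrite("pics/s6.png",cv2.resize(p[120:220,240:373,::-1],None,fx=6,fy=6,interpolation=cv2.INTER_CUBIC))
print("expected pin -3 in y; tip x -26.7,y 31.8")
E
```

```text
home t46.60 p [ 0.599  -0.0189  0.0285] F [-0.8 -7.   0.2] M [-1.4   0.11  0.02] w0.0214 g39.9
soft t46.82 p [ 0.5992 -0.0187  0.0285] F [-0.7 -5.  -1. ] M [-1.42  0.05 -0.04] w0.0217 g5.0
open t47.92 p [ 0.5991 -0.0178  0.0286] F [-0.8 -0.1  0.4] M [ 0.02 -0.07  0.02] w0.0921 g0.0
away t49.04 p [ 0.4549 -0.1457  0.1681] F [-0.9  0.3 -0. ] M [-0.   -0.12 -0.04] w0.0919 g0.0
top pin [ 1.3 -2.6 59.8] 0.49
top pin_tip [-24.8  31.7  65.7] 0.64
expected pin -3 in y; tip x -26.7,y 31.8
```

View pics/s6.png

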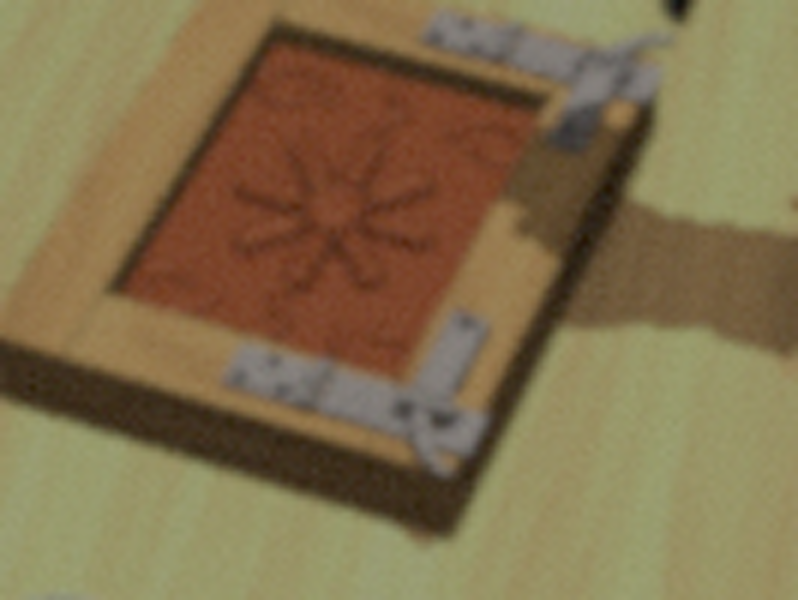

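The pin is home: its handle runs along the front board from (465,320) to (430,400), and its tip curves out at (440,465). This mirrors the right corner.

```bash
python3 -c "
from station import *
print(workorder.finish_job())"
```

```text
the job is handed in; nothing more can be done
None
```

I locked the front left corner and handed the job in at about 49 s on the robot clock: the hasp is folded, the pin's shoulder is against the staple and the pin is released. The hand-in gave no verdict, and I could not read the strap's draw-down directly.

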